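# Eject a cabinet foot from the feeder and hold it over its pocket

### The arm

A 7-joint arm with a two-finger parallel gripper is mounted at the origin on the work surface. World frame = base frame: x ahead of the robot, y to its left, z up, the work surface at z = 0. Lengths are in m, angles in rad, forces in N, time in s.
With the tool pointing down it reaches from about 0.4 to 0.85 m from the base axis. Payload 6.9 kg.
Tool frame: the origin (TCP) lies where the fingers leave the gripper's body, on its centre line; the fingertips stand 73 mm ahead of it and the grasp point (between the pads) lies 54 mm ahead of it (robot.tips_ahead is the z of the fingertips in the tool frame, in m); z points along the fingers, y is the line along which they close (so a half turn about z gives the same grasp; the last joint's range is limited). The gripper opens to 85 mm and grips with 20 to 120 N. Pads are 22 mm wide; open, the fingers measure 114 mm over their backs; the gripper's body (76 mm by 85 mm) begins 54 mm behind the grasp point. The pads swing forward as they close: fully open they stand 13 mm farther back than shut.
Start: joints at [-1.032, 0.507, -0.238, 1.5, 0.126, 1.149, -0.155], TCP at [0.262, 0.567, 0.304] pointing down, gripper open.
Joint ranges: [-3.08, 3.08], [-0.24, 2.05], [-1.43, 1.35], [0, 2.5], [-1.52, 4.66], [0.17, 1.96], [-2.89, 2.89]. Speed limits (rad/s): [2.39, 2.39, 3.14, 3.14, 3.14, 3.14, 3.14].

### API

Orientations are given as a unit quaternion [x, y, z, w].
In Python, from rig import monitor, eyes, order, robot gives the robot as it stands.
- The arm moves only by the shell command python3 -m inch 'ROWS' [OPENING]. ROWS is a JSON object of lists of equal length, an entry for each row: "dp": the shift along the tool's x, y, z in m, a list of three; "twist": the turn about the tool's z in degrees. A call has 1 to 12 rows; each row is the pose to reach, as a shift and turn from the pose commanded when the call began, along the tool's axes at that moment; what a row does not reach only later rows make up. A row lasts 1/12 s, in which the tool goes at most 41.7 mm and 7.16 degrees, less where a joint would pass 70% of its speed; a pose out of reach is approached as far as the arm can. A call with a gripper value outside its range is refused whole. OPENING is the opening, from 0 (shut) to 1 (fully open), set as the call begins (- or left out, the last holds). The fingers move at their own pace and stop on an object; the grip force is fixed at half the most. Time passes only in rows, so rows that repeat a pose let the fingers close. It gives the time, the measured TCP pose, the force, the opening and the grip force at its end, in the units of the state.
- monitor.get_state(): the state, without advancing time (a new reading comes with each control period).
- eyes.capture(name): name is "scene" or "top" or "wrist"; returns the picture (384x512x3 uint8, red, green, blue); there is no depth.
- eyes.calibration(name): a dict with "fx", "fy", "cx", "cy" (pixels), "R" (3x3) and "t" (3): a world point X has camera coordinates R X + t. Camera axes: x right, y down, z forward; pixel columns grow to the right and rows downward; lengths in m; the calibration is good to about 2 mm. A picture is of the moment at which its call begins: read the wrist's pose just before it. calibration takes no time and is no camera call; for the wrist camera it gives the pose at the moment of the call.
- order.job_done(): hands the job in; it is judged then, once.
Trained networks look in the newest picture that a camera, given by its name, has taken for a name from the list of things; names that differ only in an ending like _2 or _b are one class to them, and where a whole thing is asked for, a point or a joint stands for the part that bears it (a point fixed in the world has none). Each returns a list of dicts, best first, with "confidence" (0 to 1); they miss things now and then, are a little off and sometimes report something else, mostly with a low value. They report only what shows in the picture. A call takes as long as a camera call. They do not tell look-alikes from the thing itself.
- eyes.boxes_of(camera, target): "centre" ([column, row] as shares, 0 to 1, of the picture: columns of its width, rows of its height, amid what is visible of it).
- eyes.masks_of(camera, target): "region" (384x512 bool, what is visible of it) and "centre" ([column, row] as shares, 0 to 1, of the picture: columns of its width, rows of its height, amid what is visible of it).
- eyes.landmark_of(camera, target): "centre" ([column, row] as shares, 0 to 1, of the picture: columns of its width, rows of its height: a listed point, or the origin of a listed thing).
The state is a dict: "t": time; "q": joint angles; "qvel": joint speeds; "tau": joint torques, N m; "tool_pos": TCP position; "eef_rot": TCP orientation; "contact_force": force on the tool from outside, world axes, zero at the start; "wrist_torque": the same for the moment, N m; "width": opening from 0.0 (shut) to 1.0 (fully open); "finger_force": force on a finger pad.
Only numpy, scipy, OpenCV 4.12 (cv2) and the standard library are available. Lean on these libraries where they do the work, as an engineer would, in place of code of your own. Each camera call takes 0.05 s, during which the arm holds its last target. There are 200 camera calls.

### The job

Push the feeder's red sprung plunger fully in and let it come back, so that the dark wooden cabinet foot slides out from under the clear guard, then pick the foot up and carry it upright over the rack of offcuts without bumping the rack. Stop with the foot hovering about 10 mm above the empty pocket in the plinth board, centred and lined up with it and never touching the board. Finish still holding it there, without lowering it in or letting go, so that the joiner can check the fit, and leave everything else on the bench where it is.

Things in the scene. Friction and masses are not known exactly. Their poses are not given: they have to be found in the camera images.
- feeder: Foot feeder fixed to the bench: base plate 120 (x) x 262 (y) x 6 mm carrying a tunnel (blue walls, clear roof), inside 44 wide, outside 56 wide, top 66 mm above the bench. Ejects along its +y, roughly to the robot's left (yaw up to 0.2 rad). Origin: on the bench under the tunnel's mouth; tunnel y -82 to 0 mm, open plate y 0 to 82 mm.
- plunger (a joint): Travel of the feeder's plunger along the feeder's +y, m: 0 at rest, 0.070 fully in at its stop. Sprung: 3 N to start, about 7 N fully in; it returns by itself within 2 s when let go. Fully in, it leaves the foot on the open plate, its centre about 37 mm in front of the tunnel's mouth, rear face about 12 mm clear of it.
- plunger_knob (a point): Centre of the outer (rear) face of the plunger's red round knob, the face to push: 36 mm across, 14 mm thick, axis level along the feeder's y, 30 mm above the bench, on a 12 mm rod. At rest it lies 204 mm behind the tunnel's mouth (feeder y = -0.204), fully in 134 mm. Axes as the feeder's.
- foot: The cabinet foot: a dark wooden block 40 mm (its x) by 50 mm (its y) by 48 mm high with a 3 mm black rubber glide, 26 mm across, on top; 65 to 125 g. Origin: centre of its underside. It starts upright in the tunnel on the 6 mm base plate, its 50 mm length along the feeder's y, centre 29 to 32 mm behind the mouth.
- plinth: Light wooden plinth board fixed on the bench, 130 (x) x 110 (y) x 28 mm, with the EMPTY rectangular pocket in the middle of its top. Origin: centre of its underside on the bench. Turned by up to 0.4 rad either way.
- pocket (a point): Centre of the mouth of the empty pocket, level with the board's top (28 mm above the bench), axes as the board's. The pocket is 44 mm along x and 54 mm along y, 14 mm deep: the foot's 50 mm length goes along the pocket's y, either way round.
- plinth_done: The second, like plinth board, fixed, whose pocket already holds a dark foot (its top 65 mm above the bench). Not the target; the two boards may be either way round on the bench. Origin: centre of its underside.
- offcuts: Rack of upright plywood and board offcuts fixed between the feeder and the plinth boards: 270 mm along its x, 50 mm along its y, 115 mm high. Origin: centre of its underside.
- glue: Glue bottle, white with an orange cap, 56 mm across, 160 mm tall, standing beyond the plinth boards. Leave alone. Origin: centre of its foot.
- tin: Blue and steel varnish tin, 104 mm across, 129 mm tall. Leave alone. Origin: centre of its foot.
- sander: Palm sander, black and yellow, 110 x 100 mm, 138 mm tall. Leave alone. Origin: centre of its sole.
- tape: Roll of masking tape lying flat, 96 mm across, 24 mm high. Leave alone. Origin: centre of its underside.
- screwdriver: Screwdriver lying on the bench near the robot. Leave alone. Origin: about its middle, on the bench.
- sandblock: Cork sanding block 60 x 85 x 28 mm. Leave alone. Origin: centre of its underside.
- tinlid: Flat black tin lid, 100 mm across, 6 mm thick. Leave alone. Origin: centre of its underside.
Mind the look-alikes: they are no part of the job. Leave any yellow look-alike of the plinth alone.

How it is judged:
On the way, in this order (a step that is already met when the one before it is completed fails the run):
1. the plunger is pushed fully in and the foot stands on the base plate in front of the tunnel (value of joint plunger above 0.064 m and y of foot in the frame of feeder above 0.025 m), for 0.1 s.
2. the foot, held in the gripper, is lifted above the top of the offcuts (height (world z) of foot above 0.115 m and contact force between foot and the fingers above 0.5 N), for 0.1 s.
At the end, for the whole second after the job is handed in: The gripper holds the foot at rest, upright within 0.10 rad, underside 3 to 20 mm above the plinth board, centre within 7 mm of the pocket's centre along each pocket axis, length within 0.12 rad of the pocket's length, not touching the board; plunger back out (under 10 mm) (x of foot in the frame of pocket between -0.007 and 0.007 m and y of foot in the frame of pocket between -0.007 and 0.007 m and z of foot in the frame of pocket between 0.003 and 0.02 m and angle between the y axis of foot and the y axis of pocket, either way round below 0.12 rad and angle between foot's own z axis and vertical below 0.1 rad and contact force between foot and the fingers above 0.5 N and contact force between foot and plinth below 0.1 N and linear speed of foot below 0.02 m/s and value of joint plunger below 0.01 m); the arm keeps its last pose, push and grip.
It fails at once if the foot touches the plinth board (contact force between foot and plinth above 0.3 N).
It fails at once if the rack of offcuts is bumped (more than 2 N) (contact force between offcuts and anything else above 2 N).
It fails at once if the foot is tipped by more than 0.6 rad (angle between foot's own z axis and vertical above 0.6 rad).
It fails at once if another thing on the bench is moved by more than 20 mm (distance of any of glue, tin, sander, tape, screwdriver, sandblock, tinlid from where it was at the start of the episode above 0.02 m).
It also fails if it takes over 64 s, if anything falls off the work surface, if the arm or the gripper's body presses on something with over 40 N, if the wrist force passes 120 N, or if a joint passes its speed limit or range.

## Working session

There is one attempt and no reset: what is moved stays moved. The work goes in short steps, Python scripts to look and compute and a shell command to move; the robot and the scene stay as the last step left them, time stands still between calls to the robot, and variables do not carry over. Pictures are saved under pics/ and viewed, at most 10 in all, crops included, and the job is handed in when it is done.

```bash
mkdir -p pics; ls; python3 - <<'E'
from rig import monitor, eyes, order, robot
import cv2,numpy as np
s=monitor.get_state();print(s['t'],s['tool_pos'],s['eef_rot'],s['width'],robot.tips_ahead)
for n in("scene","top"):
    im=eyes.capture(n);cv2.imwrite(f"pics/{n}0.png",im[:,:,::-1])
    c=eyes.calibration(n);print(n,c)
    for t in("plunger_knob","feeder","foot","plinth","pocket","plinth_done","offcuts"):
        print(n,t,[(round(d['confidence'],2),np.round(np.array(d['centre'])*[512,384],1)) for d in eyes.landmark_of(n,t)])
E
```

```text
pics
0.0 [0.26204986 0.56702824 0.30305698] [ 2.14709362e-01  9.76677614e-01 -8.32854765e-04 -1.84179923e-04] 0.9968874613426535 0.0726
scene {'fx': 380.1295293843194, 'fy': 380.1295293843194, 'cx': 251.5403860497742, 'cy': 188.6836045975304, 'R': array([[-0.51092503,  0.85961006, -0.00511446],
       [ 0.63192061,  0.37154679, -0.6801686 ],
       [-0.58277952, -0.35074709, -0.73303787]]), 't': array([ 0.26338097, -0.30413874,  1.42053028])}
scene plunger_knob [(0.56, array([143.8, 150.1]))]
scene feeder [(0.79, array([197.1, 178.3]))]
scene foot [(0.49, array([186.3, 173.3]))]
scene plinth [(0.85, array([371. , 257.2])), (0.67, array([417.4, 205.3]))]
scene pocket [(0.96, array([420.2, 194.2])), (0.6, array([373. , 255.2]))]
scene plinth_done [(0.95, array([281. , 228.7]))]
scene offcuts [(0.72, array([238.5, 207.4]))]
top {'fx': 464.4333461479914, 'fy': 464.4333461479914, 'cx': 256.89849244151213, 'cy': 196.63104103164665, 'R': array([[-0.01370436, -0.99989091,  0.00550977],
       [-0.98837015,  0.01271144, -0.151535  ],
       [ 0.15144843, -0.00752238, -0.98843654]]), 't': array([0.00799757, 0.54759149, 1.50421179])}
top plunger_knob []
top feeder [(0.78, array([309.6, 201. ]))]
top foot [(0.66, array([149.8, 201. ]))]
top plinth [(0.94, array([134.5, 273.7])), (0.66, array([146. , 200.9]))]
top pocket [(0.78, array([125.9, 274. ])), (0.67, array([148.1, 196.8]))]
top plinth_done [(0.65, array([214.8, 188.7])), (0.61, array([192.6, 136.4]))]
top offcuts [(0.64, array([260.4, 191.1]))]
```

View pics/scene0.png

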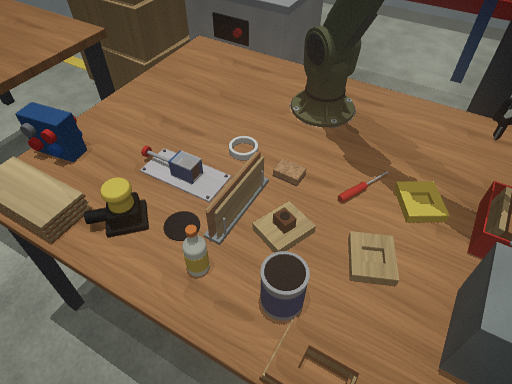

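View pics/top0.png

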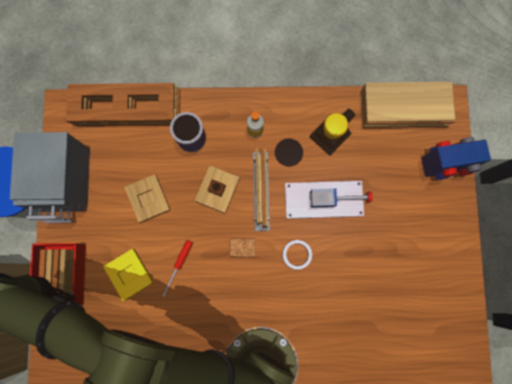

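The scene picture shows the feeder at about (187,173), with its red knob at (147,152). The top picture shows the following:
- **Feeder:** plate at (325,199), red knob at (369,197).
- **Rack:** (261,190).

Candidates for the plinth in the top picture: light empty board (147,198), yellow look-alike (128,273), filled board (217,189), and the brown slotted box at the edge (122,102). I choose (147,198), a light wooden board with an empty pocket. For the knob, the other red things are at the toy vise (465,158) and the screwdriver. I choose the one on the feeder plate.

```bash
cat > h.py <<'E'
from rig import monitor, eyes, order, robot
import cv2,numpy as np
from scipy.spatial.transform import Rotation as Rn
def ray(c,px,z):
    px=np.atleast_2d(px).astype(float)
    d=np.c_[(px[:,0]-c['cx'])/c['fx'],(px[:,1]-c['cy'])/c['fy'],np.ones(len(px))]@c['R']
    o=-c['R'].T@c['t']
    return o+d*((z-o[2])/d[:,2])[:,None]
def proj(c,X):
    p=np.atleast_2d(X)@c['R'].T+c['t'];return np.c_[p[:,0]/p[:,2]*c['fx']+c['cx'],p[:,1]/p[:,2]*c['fy']+c['cy']]
def rect(c,mask,z):
    m=mask.astype(np.uint8);k=max(cv2.findContours(m,0,1)[0],key=cv2.contourArea)[:,0]
    P=ray(c,k,z)[:,:2];r=cv2.minAreaRect((P*1000).astype(np.float32));return np.array(r[0])/1000,np.array(r[1]),r[2]
def pose():
    s=monitor.get_state();return np.array(s['tool_pos']),Rn.from_quat(s['eef_rot'])
def go(p,xdir=None):
    "shift in tool axes to TCP world p"
    t,R=pose();return R.inv().apply(np.array(p)-t)
E
python3 - <<'E'
from h import *
im=cv2.imread('pics/top0.png');c=eyes.calibration('top')
hsv=cv2.cvtColor(im,cv2.COLOR_BGR2HSV)
m=np.zeros((384,512),np.uint8);sub=(hsv[...,1]<60)&(hsv[...,2]>150);m[175:225,280:370]=sub[175:225,280:370]
print('plate',rect(c,m,.006))
r=((hsv[...,0]<8)|(hsv[...,0]>172))&(hsv[...,1]>150);q=np.zeros_like(m);q[185:210,355:380]=r[185:210,355:380]
ys,xs=np.nonzero(q);print('red',xs.min(),xs.max(),ys.min(),ys.max(),ray(c,[[xs.mean(),ys.mean()]],.03))
for cam in('top','scene'):
    eyes.capture(cam);cc=eyes.calibration(cam)
    for t in('plinth','offcuts','plinth_done','feeder'):
        for d in eyes.masks_of(cam,t): print(cam,t,round(d['confidence'],2),np.array(d['centre'])*[512,384],rect(cc,d['region'],{'plinth':.028,'plinth_done':.028,'offcuts':.115,'feeder':.006}[t]))
cv2.imwrite('pics/crop.png',np.hstack([cv2.resize(im[160:235,110:190],(400,375)),cv2.resize(im[160:235,300:380],(400,375))]))
E
```

```text
plate (array([ 0.54203674, -0.23210707]), array([122.55319977, 272.74572754]), 1.0451518297195435)
red 367 372 192 201 [[ 0.54469005 -0.37828916  0.03      ]]
top plinth 0.91 [128.9216 272.2944] (array([0.30031747, 0.42582312]), array([137.01026917, 118.84500885]), 30.295433044433594)
top plinth 0.89 [146.5856 199.1808] (array([0.54930139, 0.37109079]), array([135.6512146 , 113.75997162]), 22.877676010131836)
top offcuts 0.94 [261.12   192.6912] (array([ 0.56069086, -0.01021253]), array([261.22009277,  46.71372986]), 0.35674530267715454)
top offcuts 0.45 [144.6912 201.408 ] (array([0.53641199, 0.34985004]), array([125.09017181, 107.0136261 ]), 22.60205078125)
top plinth_done 0.88 [214.8864 184.5888] (array([0.57867035, 0.13533426]), array([116.75228882, 131.85850525]), 67.39759826660156)
top feeder 0.78 [322.2016 197.1072] (array([ 0.54282056, -0.24250009]), array([119.67734528, 293.99725342]), 1.377973198890686)
scene plinth 0.81 [421.5808 200.9088] (array([0.30940387, 0.42954926]), array([150.03939819, 125.02443695]), 31.131479263305664)
scene plinth 0.8 [372.224  257.8944] (array(
[... 159 characters left out ...]
y([94.91876984, 82.6264267 ]), 89.51918029785156)
scene offcuts 0.77 [236.9024 199.7952] (array([0.60733093, 0.0197672 ]), array([322.65673828,  91.85342407]), 0.572239339351654)
scene offcuts 0.39 [281.1904 226.7904] (array([0.64767029, 0.16674536]), array([109.96331787, 129.4755249 ]), 66.24588012695312)
scene offcuts 0.29 [281.8048 282.0864] (array([0.7786629 , 0.23898778]), array([160.26133728, 105.21623993]), 29.85874366760254)
scene plinth_done 0.61 [279.6032 226.9056] (array([0.58596814, 0.1395201 ]), array([122.04359436, 141.49714661]), 67.3096923828125)
scene feeder 0.82 [183.0912 171.4944] (array([ 0.53294391, -0.25678473]), array([145.64854431, 332.48425293]), 0.05196267366409302)
```

View pics/crop.png

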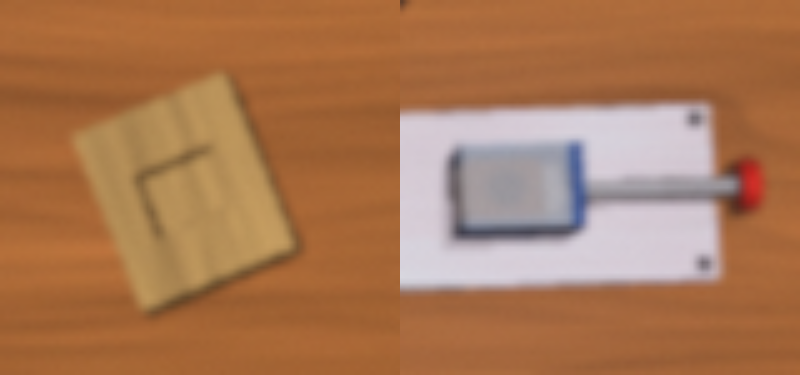

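The left crop confirms the light board with its empty pocket. The right crop shows the clear-roofed tunnel with the red knob on its rod. The plate measures 122x273 mm against a nominal 120x262, and the board's long axis is at 22.9°. So the feeder's mouth is at about (.541,-.183) with yaw of about 1°, and the knob face is at about (.545,-.387).

```bash
python3 - <<'E'
from h import *
print(go([.50,.08,.30]))
t,R=pose();print(R.as_matrix())
E
```

```text
[-0.42032238 -0.34268018  0.0038618 ]
[[-9.07814521e-01  4.19371904e-01 -3.51560902e-05]
 [ 4.19371905e-01  9.07814521e-01 -2.57471728e-05]
 [ 2.11175682e-05 -3.81171339e-05 -9.99999999e-01]]
```

```bash
python3 -m inch '{"dp":[[-0.031,-0.025,0],[-0.062,-0.05,0],[-0.093,-0.075,0],[-0.124,-0.1,0],[-0.155,-0.125,0],[-0.186,-0.15,0],[-0.217,-0.175,0],[-0.248,-0.2,0],[-0.28,-0.226,0],[-0.31,-0.25,0],[-0.341,-0.275,0],[-0.36,-0.29,0]],"twist":[6,12,18,24,30,36,42,48,54,60,64,64]}' 0
python3 - <<'E'
from h import *
t,R=pose();print(R.as_matrix()[:,:2]);print(go([.545,-.43,.28]))
E
```

```text
t: 2.3
tool_pos: [0.4687, 0.1489, 0.3043]
eef_rot: [0.703, 0.712, 0.0, 0.001]
contact_force: [0.1, 0.0, 0.5]
width: -0.002
finger_force: 0.0
[[-0.01270279  0.99991824]
 [ 0.99991846  0.01270467]
 [-0.00130563  0.00144753]]
[-0.57977303  0.06887362  0.02517525]
```

```bash
python3 -m inch '{"dp":[[-0.04,0.006,0],[-0.08,0.012,0],[-0.12,0.018,0],[-0.16,0.024,0],[-0.2,0.03,0],[-0.24,0.036,0],[-0.28,0.042,0],[-0.32,0.048,0],[-0.36,0.054,0],[-0.4,0.06,0],[-0.43,0.065,0],[-0.45,0.068,0]],"twist":[0,0,0,0,0,0,0,0,0,0,0,0]}'
python3 - <<'E'
from h import *
im=eyes.capture('wrist');cv2.imwrite('pics/w1.png',im[:,:,::-1])
c=eyes.calibration('wrist')
for t in('plunger_knob','feeder','foot'):print(t,[(round(d['confidence'],2),np.array(d['centre'])*[512,384],ray(c,np.array(d['centre'])*[512,384],{'plunger_knob':.03}.get(t,.0))) for d in eyes.landmark_of('wrist',t)])
print(pose()[0],go([.545,-.43,.15]))
E
```

```text
t: 3.3
tool_pos: [0.5443, -0.2996, 0.3038]
eef_rot: [0.701, 0.713, -0.001, 0.001]
contact_force: [1.0, 0.2, 0.7]
width: -0.0
finger_force: 0.0
plunger_knob [(0.78, array([251.8016, 223.296 ]), array([[ 0.54233378, -0.38479703,  0.03      ]]))]
feeder [(0.98, array([252.2112,  65.5104]), array([[ 5.40260186e-01, -1.78082798e-01, -5.55111512e-17]]))]
foot [(0.67, array([250.88  ,  65.8176]), array([[ 0.53857271, -0.17846091,  0.        ]]))]
[ 0.54462796 -0.29533275  0.30350268] [-0.13476567 -0.00227264  0.1533999 ]
```

View pics/w1.png

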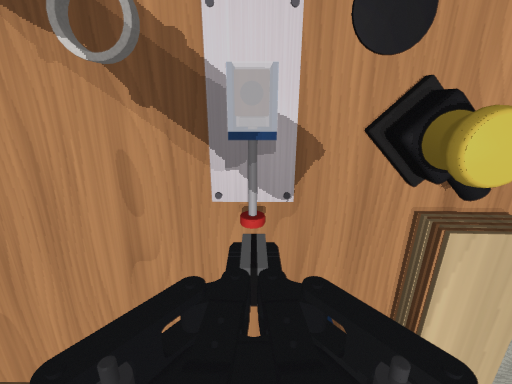

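The wrist picture shows the knob face at (252,225), with the plate, tunnel and foot glide at (251,92) above it. The knob's world position is (.542,-.385), which agrees with the top view.

```bash
python3 -m inch '{"dp":[[-0.035,-0.001,0.01],[-0.07,-0.002,0.03],[-0.105,-0.002,0.05],[-0.135,-0.002,0.07],[-0.135,-0.002,0.1],[-0.135,-0.002,0.135],[-0.135,-0.002,0.165],[-0.135,-0.002,0.19],[-0.135,-0.002,0.205],[-0.135,-0.002,0.208],[-0.135,-0.002,0.208]],"twist":[0,0,0,0,0,0,0,0,0,0,0]}'
python3 - <<'E'
from h import *
t,R=pose();print(t,R.as_matrix()[:,0])
E
```

```text
t: 4.42
tool_pos: [0.546, -0.4284, 0.0951]
eef_rot: [0.699, 0.715, 0.0, -0.001]
contact_force: [-0.1, -0.6, 0.2]
width: 0.002
finger_force: 0.0
[ 0.54602712 -0.42836457  0.09509302] [-0.02290033  0.99973551  0.00211678]
```

```bash
python3 -m inch '{"dp":[[0.015,-0.002,0],[0.025,-0.002,0],[0.035,-0.002,0],[0.045,-0.002,0],[0.055,-0.002,0],[0.065,-0.002,0],[0.075,-0.002,0],[0.085,-0.002,0],[0.093,-0.002,0],[0.099,-0.002,0],[0.102,-0.002,0],[0.102,-0.002,0]],"twist":[0,0,0,0,0,0,0,0,0,0,0,0]}'
python3 -m inch '{"dp":[[0.001,0,0],[0.002,0,0],[0.002,0,0],[0.002,0,0]],"twist":[0,0,0,0]}'
python3 - <<'E'
from h import *
for n in('scene','top'):
    im=eyes.capture(n);cv2.imwrite(f'pics/{n}1.png',im[:,:,::-1]);c=eyes.calibration(n)
    for t in('foot','plunger_knob'): print(n,t,[(round(d['confidence'],2),ray(c,np.array(d['centre'])*[512,384],.006 if t=='foot' else .03)) for d in eyes.landmark_of(n,t)])
E
```

```text
t: 5.42
tool_pos: [0.5425, -0.3296, 0.0975]
eef_rot: [0.7, 0.714, -0.0, 0.003]
contact_force: [2.9, -7.0, 1.3]
width: 0.002
finger_force: 3.3
t: 5.75
tool_pos: [0.5425, -0.3286, 0.0976]
eef_rot: [0.7, 0.714, -0.0, 0.003]
contact_force: [1.6, -6.8, 1.9]
width: -0.001
finger_force: 3.4
scene foot [(0.68, array([[ 0.53987544, -0.14716623,  0.006     ]]))]
scene plunger_knob [(0.71, array([[ 0.53956637, -0.3138838 ,  0.03      ]])), (0.63, array([[0.58976975, 0.0097435 , 0.03      ]]))]
top foot [(0.67, array([[ 0.53914748, -0.15632785,  0.006     ]])), (0.36, array([[0.76294694, 0.2232315 , 0.006     ]]))]
top plunger_knob [(0.44, array([[ 0.5509715 , -0.31291386,  0.03      ]]))]
```

```bash
python3 -m inch '{"dp":[[0.002,0,0],[0.004,0,0],[0.006,0,0],[0.006,0,0]],"twist":[0,0,0,0]}'
python3 -m inch '{"dp":[[0.002,0,0],[0.004,0,0],[0.006,0,0],[0.006,0,0]],"twist":[0,0,0,0]}'
```

```text
t: 6.38
tool_pos: [0.5424, -0.3226, 0.0975]
eef_rot: [0.7, 0.714, -0.0, 0.003]
contact_force: [1.6, -6.8, 1.7]
width: 0.003
finger_force: 3.6
t: 6.72
tool_pos: [0.5422, -0.3208, 0.0978]
eef_rot: [0.701, 0.713, -0.002, 0.006]
contact_force: [4.0, -17.5, -5.2]
width: -0.0
finger_force: 8.7
```

The force jumped to 17.5 N, so the plunger is at its stop. I'll back off, rise and open the gripper.

```bash
python3 -m inch '{"dp":[[-0.02,0,0],[-0.045,0,0],[-0.075,0,0],[-0.105,0,0],[-0.125,0,0],[-0.125,0,-0.02],[-0.125,0,-0.055],[-0.125,0,-0.09],[-0.095,0,-0.12],[-0.06,0,-0.14],[-0.02,0,-0.15],[0.02,0,-0.15]],"twist":[0,0,0,0,0,0,0,0,0,0,0,0]}' 
python3 -m inch '{"dp":[[0.03,0,0],[0.06,0,0],[0.09,0,0],[0.105,0,0],[0.11,0,0],[0.11,0,0],[0.11,0,0]],"twist":[0,0,0,0,0,0,0]}' 1
python3 - <<'E'
from h import *
t,R=pose();im=eyes.capture('wrist');cv2.imwrite('pics/w2.png',im[:,:,::-1]);c=eyes.calibration('wrist')
for n in('foot','feeder','plunger_knob'): print(n,[(round(d['confidence'],2),np.array(d['centre'])*[512,384],ray(c,np.array(d['centre'])*[512,384],{'foot':.006,'feeder':0,'plunger_knob':.03}[n])) for d in eyes.landmark_of('wrist',n)])
for d in eyes.masks_of('wrist','foot'): print(d['confidence'],rect(c,d['region'],.054))
print(t,R.as_matrix())
E
```

```text
t: 7.72
tool_pos: [0.5413, -0.2931, 0.2493]
eef_rot: [0.7, 0.714, 0.001, 0.002]
contact_force: [1.3, -0.2, -0.1]
width: -0.002
finger_force: 0.0
t: 8.3
tool_pos: [0.5384, -0.1852, 0.2462]
eef_rot: [0.7, 0.714, -0.0, 0.0]
contact_force: [0.8, -0.6, -0.6]
width: 0.976
finger_force: 0.0
foot [(0.56, array([256.9216, 137.5872]), array([[ 0.54116091, -0.142467  ,  0.006     ]]))]
feeder [(0.82, array([255.2832, 162.8928]), array([[ 0.53997759, -0.17343488,  0.        ]]))]
plunger_knob [(0.85, array([253.696 , 317.6064]), array([[ 0.54190798, -0.3799251 ,  0.03      ]]))]
0.72 (array([ 0.5380788 , -0.13939673]), array([40.36276245, 50.14995193]), 1.0471444129943848)
[ 0.5383563  -0.18519557  0.24623697] [[-2.07193271e-02  9.99785234e-01  4.40917911e-04]
 [ 9.99784947e-01  2.07197042e-02 -8.68652489e-04]
 [-8.77601621e-04  4.22825195e-04 -9.99999526e-01]]
```

View pics/w2.png

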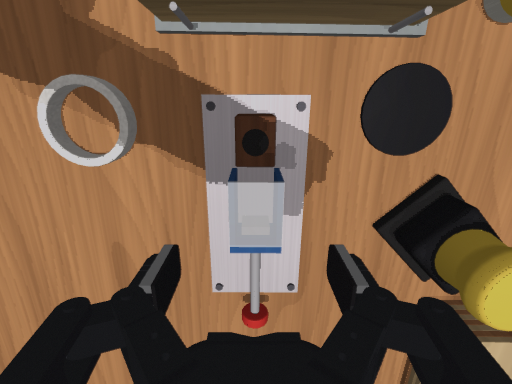

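The wrist picture shows the foot out on the plate at (255,140), clear of the tunnel, and the red knob back out at (255,315). The foot measures 40x50 mm at (.538,-.140) with yaw 1°, about 39 mm in front of the mouth, as expected.

```bash
python3 -m inch '{"dp":[[0.025,0.001,0],[0.045,0.001,0.02],[0.045,0.001,0.05],[0.045,0.001,0.08],[0.045,0.001,0.11],[0.045,0.001,0.135],[0.045,0.001,0.15],[0.045,0.001,0.156],[0.045,0.001,0.158],[0.045,0.001,0.158]],"twist":[0,0,0,0,0,0,0,0,0,0]}' 1
python3 -m inch '{"dp":[[0,0,0],[0,0,0],[0,0,0],[0,0,0],[0,0,0],[0,0,0],[0,0,0],[0,0,0],[0,0,0],[0,0,0]],"twist":[0,0,0,0,0,0,0,0,0,0]}' 0
```

```text
t: 9.38
tool_pos: [0.5386, -0.14, 0.088]
eef_rot: [0.7, 0.714, -0.0, 0.0]
contact_force: [0.2, -0.4, -0.3]
width: 1.003
finger_force: 0.0
t: 10.22
tool_pos: [0.539, -0.1396, 0.0889]
eef_rot: [0.7, 0.715, 0.0, 0.001]
contact_force: [-0.5, 0.3, 5.8]
width: 0.46
finger_force: 60.9
```

```bash
python3 -m inch '{"dp":[[0,0,-0.008],[0,0,-0.02],[0,0,-0.04],[0,0,-0.065],[0,0,-0.09],[0,0,-0.115],[0,0,-0.135],[0,0,-0.15],[0,0,-0.16],[0,0,-0.165],[0,0,-0.165],[0,0,-0.165]],"twist":[0,0,0,0,0,0,0,0,0,0,0,0]}'
python3 - <<'E'
from h import *
print(go([.53,.2,.255]), go([.549,.30,.255]))
E
```

```text
t: 11.22
tool_pos: [0.5382, -0.1393, 0.2524]
eef_rot: [0.7, 0.715, -0.0, -0.0]
contact_force: [0.3, 0.5, -1.3]
width: 0.462
finger_force: 60.3
[ 0.3394041  -0.00102097 -0.00252881] [ 0.4389815   0.02008216 -0.00251874]
```

```bash
python3 -m inch '{"dp":[[0.015,0,0],[0.04,0,0],[0.075,0,0],[0.11,0,0],[0.145,0,0],[0.18,0,0],[0.215,0,0],[0.25,0,0],[0.285,0.003,0],[0.31,0.006,0],[0.33,0.008,0],[0.34,0.01,0]],"twist":[0,0,0,0,0,-3,-6,-10,-14,-18,-21,-22]}'
python3 -m inch '{"dp":[[0.001,0,0],[0.001,0,0],[0.001,0,0]],"twist":[0,0,0]}'
python3 - <<'E'
from h import *
t,R=pose();im=eyes.capture('wrist');cv2.imwrite('pics/w3.png',im[:,:,::-1]);c=eyes.calibration('wrist')
for n,z in(('pocket',.028),('plinth',0)): print(n,[(round(d['confidence'],2),np.array(d['centre'])*[512,384],ray(c,np.array(d['centre'])*[512,384],z)) for d in eyes.landmark_of('wrist',n)])
for d in eyes.masks_of('wrist','plinth'): print(d['confidence'],rect(c,d['region'],.028))
print(t,R.as_matrix())
E
```

```text
t: 12.22
tool_pos: [0.5407, 0.2037, 0.2516]
eef_rot: [0.548, 0.836, -0.0, -0.001]
contact_force: [0.8, 1.0, -0.9]
width: 0.462
finger_force: 60.3
t: 12.47
tool_pos: [0.5411, 0.1993, 0.2526]
eef_rot: [0.552, 0.834, -0.001, 0.0]
contact_force: [-0.3, -0.4, -0.4]
width: 0.457
finger_force: 60.3
pocket [(0.69, array([330.5984,  20.5824]), array([[0.54779817, 0.37136212, 0.028     ]]))]
plinth [(0.77, array([324.5056,  28.6848]), array([[0.54920989, 0.37136909, 0.        ]]))]
0.76 (array([0.55765607, 0.35405905]), array([133.05834961,  72.88356018]), 22.929218292236328)
[0.54114008 0.19925186 0.25262785] [[-3.90420590e-01  9.20636479e-01 -4.86654590e-04]
 [ 9.20635662e-01  3.90419376e-01 -1.63970807e-03]
 [-1.31957568e-03 -1.08820736e-03 -9.99998537e-01]]
```

View pics/w3.png

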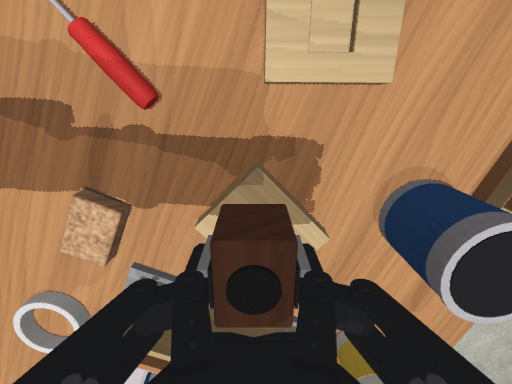

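The wrist picture shows the foot held upright at (253,265), with the target board ahead at (335,40) and its pocket at (331,22), partly cut off. The board is aligned with the tool to within a degree. I'll move closer and look again.

```bash
python3 -m inch '{"dp":[[0.015,0.01,0],[0.035,0.025,0],[0.055,0.045,0],[0.07,0.06,0],[0.075,0.07,0],[0.075,0.073,0],[0.075,0.073,0],[0.075,0.073,0]],"twist":[0,0,0,0,0,0,0,0]}'
python3 - <<'E'
from h import *
t,R=pose();im=eyes.capture('wrist');cv2.imwrite('pics/w4.png',im[:,:,::-1]);c=eyes.calibration('wrist')
for n,z in(('pocket',.028),('plinth',0),('foot',t[2]-.0825)): print(n,[(round(d['confidence'],2),np.array(d['centre'])*[512,384],ray(c,np.array(d['centre'])*[512,384],z)) for d in eyes.landmark_of('wrist',n)])
for d in eyes.masks_of('wrist','plinth'): print(d['confidence'],rect(c,d['region'],.028))
print(t,R.as_matrix())
# known corners of board/pocket under estimate for fit check
E
```

```text
t: 13.33
tool_pos: [0.5786, 0.2976, 0.2528]
eef_rot: [0.551, 0.834, -0.001, 0.0]
contact_force: [0.4, -0.4, -1.1]
width: 0.462
finger_force: 60.4
pocket [(0.81, array([254.208 , 104.6016]), array([[0.5474963 , 0.37102822, 0.028     ]]))]
plinth [(0.94, array([255.488, 100.8  ]), array([[0.54746681, 0.37508241, 0.        ]]))]
foot []
0.97 (array([0.32653589, 0.37192145]), array([76.15589905, 11.25122452]), 23.05154037475586)
0.87 (array([0.54992065, 0.37334766]), array([129.99165344, 109.85838318]), 22.618616104125977)
[0.57860775 0.29759374 0.25276258] [[-3.92302347e-01  9.19836286e-01 -2.74516887e-04]
 [ 9.19835771e-01  3.92301764e-01 -1.21696405e-03]
 [-1.01171424e-03 -7.29928307e-04 -9.99999222e-01]]
```

View pics/w4.png

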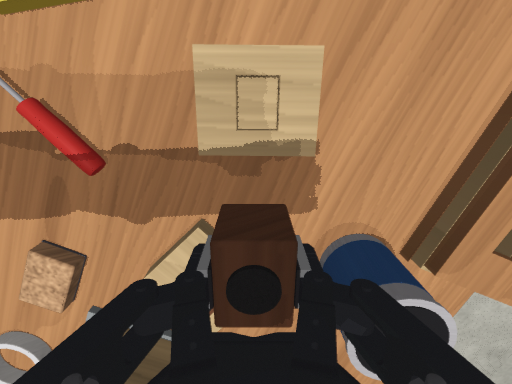

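The wrist picture shows the target board with its whole pocket at columns 236–279, rows 75–130, centre (257.5,102.5). The held foot's glide is at (253,290), and its lower front edge is on row 205, columns 218–287.

```bash
python3 - <<'E'
from h import *
t,R=pose();c=eyes.calibration('wrist');u=t[2]-.083
P=ray(c,[[236.5,75.5],[279,75.5],[278.5,130],[237,130]],.028);print(P.mean(0),np.linalg.norm(P[0]-P[1]),np.linalg.norm(P[1]-P[2]))
for px,z in(([253,290],u+.051),([218,205],u),([287,205],u),([213,325],u+.048),([293,325],u+.048),([211,243],u+.048),([295,243],u+.048)): print(px,R.inv().apply(ray(c,[px],z)[0]-t))
E
```

```text
[0.55047906 0.37449637 0.028     ] 0.043195469749349326 0.05422786705318924
[253, 290] [ 0.00130591 -0.00087441  0.03199971]
[218, 205] [ 0.0231914  -0.02238846  0.08299431]
[287, 205] [0.02313376 0.02007703 0.08299776]
[213, 325] [-0.02229414 -0.02092756  0.03500203]
[293, 325] [-0.0223825  0.0191273  0.0350053]
[211, 243] [ 0.0241473  -0.01948647  0.03499438]
[295, 243] [0.02408779 0.01780522 0.03499742]
```

```bash
python3 -m inch '{"dp":[[0.015,0.001,0],[0.035,0.002,0],[0.055,0.003,0],[0.07,0.004,0],[0.078,0.005,0.01],[0.08,0.005,0.03],[0.08,0.005,0.05],[0.08,0.005,0.07],[0.08,0.005,0.085],[0.08,0.005,0.093],[0.08,0.005,0.095],[0.08,0.005,0.095]],"twist":[0,0,0,0,0,0,0,0,0,0,0,0]}'
python3 - <<'E'
from h import *
eyes.capture('top');t,R=pose();print(t,go([.5514,.3735,.122]),R.as_matrix()[:,1])
E
```

```text
t: 14.58
tool_pos: [0.5515, 0.3746, 0.1573]
eef_rot: [0.551, 0.835, -0.001, -0.0]
contact_force: [-0.8, 0.2, -0.2]
width: 0.461
finger_force: 60.4
[0.55189477 0.37479128 0.15820363] [-0.00098678 -0.00098146  0.03620328] [9.19188982e-01 3.93816410e-01 5.00993249e-04]
```

```bash
python3 -m inch '{"dp":[[-0.001,-0.001,0.008],[-0.001,-0.001,0.017],[-0.001,-0.001,0.025],[-0.001,-0.001,0.031],[-0.001,-0.001,0.034],[-0.001,-0.001,0.035],[-0.001,-0.001,0.035],[-0.001,-0.001,0.035],[-0.001,-0.001,0.035],[-0.001,-0.001,0.035]],"twist":[0,0,0,0,0,0,0,0,0,0]}'
python3 - <<'E'
from h import *
print(pose()[0])
a=[]
for n,r in(('wrist',(100,384,130,390)),('scene',(200,300,320,430))):
    im=eyes.capture(n)[...,::-1];a.append(cv2.resize(im[r[0]:r[1],r[2]:r[3]],(400,400)))
    c=eyes.calibration(n);print(n,[(round(d['confidence'],2),ray(c,np.array(d['centre'])*[512,384],.038)) for d in eyes.landmark_of(n,'foot')])
cv2.imwrite('pics/fin.png',np.hstack(a))
# board corners seen by the scene/wrist camera
c=eyes.calibration('wrist')
for d in eyes.masks_of('wrist','plinth'): print(d['confidence'],rect(c,d['region'],.028))
E
```

```text
t: 15.47
tool_pos: [0.5512, 0.3736, 0.1233]
eef_rot: [0.55, 0.835, 0.0, 0.0]
contact_force: [-0.1, 0.3, -1.4]
width: 0.459
finger_force: 60.4
[0.55123317 0.3735831  0.12326954]
wrist [(0.59, array([[0.55045135, 0.37478211, 0.038     ]]))]
scene [(0.71, array([[0.54545436, 0.37119301, 0.038     ]]))]
0.78 (array([0.38270331, 0.42921115]), array([25.35844803, 32.11223221]), 30.84775733947754)
0.63 (array([0.54684534, 0.37999738]), array([130.74514771, 104.44332123]), 23.09795379638672)
```

View pics/fin.png

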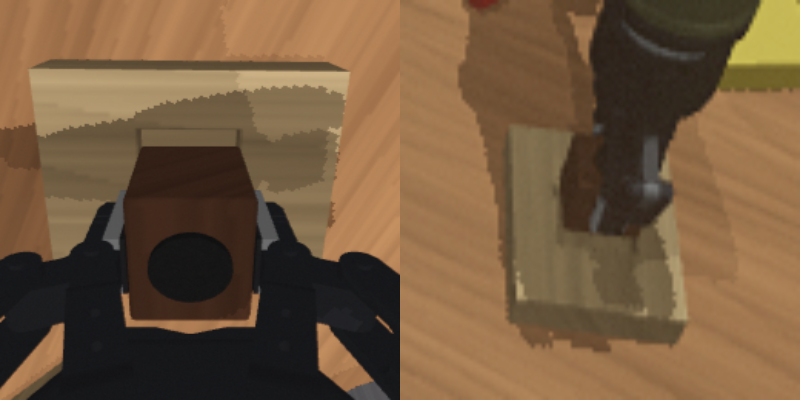

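The wrist crop on the left shows the foot in front of the pocket, with the pocket's far edge at (138–238,129) and the foot's lower edge at (140–240,147). The scene crop on the right shows the foot hovering over the middle of the light board. I'll check the gap in numbers.

```bash
python3 - <<'E'
from h import *
t,R=pose();c=eyes.calibration('wrist')
f=lambda p,z:R.inv().apply(ray(c,[[130+p[0]*.65,100+p[1]*.71]],z)[0]-t).round(4)
print('pocket edge',f((138,129),.028),f((238,129),.028),'foot',f((140,147),t[2]-.083),f((240,147),t[2]-.083), 'z',t[2]-.083-.028)
E
```

```text
pocket edge [ 0.0278 -0.0226  0.095 ] [0.0277 0.0198 0.095 ] foot [ 0.0236 -0.0205  0.083 ] [0.0235 0.0194 0.083 ] z 0.012031195249478582
```

```bash
python3 -c "
from rig import order;print(order.job_done())"
```

```text
the job is handed in; nothing more can be done
None
```

I handed the job in with the foot gripped and hovering about 12 mm above the empty pocket, within about 2 mm of centre and lined up with it; the plunger was back out, the rack was passed without a bump, and no verdict was returned.

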